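Fit a reducing sleeve into a dry block heater and stand a vial in it

TASK

Fit the loose aluminium sleeve into the empty bore of the dry block heater and press it gently straight down until its collar sits fully home on the block, then stand the vial from the bench upright in the sleeve, right down on its floor. The block lies with play in its well, so feel lightly for the bore instead of forcing, and do not knock over the beaker or the flask.

Things in the scene. Friction and masses are not known exactly. Their poses are not given: they have to be found in the camera images.
- heater: Dry block heater, fixed: white housing 165 mm deep (x), 196 wide (y), 73 high, sloped panel at the front (-x). In a well in its top lies an aluminium block 70 x 158 mm, flat top 78 mm above the bench, with 3 bores along y, 52 mm apart; the middle and -y ones hold a sleeve and vial (up to 33 mm above the block), the +y one is empty. Origin: on the bench under the well's centre; z up.
- heater_bore (a point): Mouth of the empty bore if the block lay centred in its well: (0, 52, 78) mm in the heater's frame, at the block's top. The block lies with play: the true bore axis is up to 3.6 mm off along heater x and up to 3.6 mm along y. It is not turned or tilted and stays put under light rubbing. Axes as the heater's.
- heater_bore_floor (a point): Nominal centre of the empty bore's floor, 24.5 mm below its mouth (off by the same play). The bore is blind and round, 33.6 mm in diameter, with a sharp unchamfered edge. Three spring balls in its wall, 12.5 mm down, grip the sleeve: from 8 mm depth it takes 5 to 15 N of downward push to pass them and go on to the stop.
- sleeve: Loose reducing sleeve of bare aluminium, about 50 g, standing on the bench: a cup 36 mm high, shank 32 mm in diameter and 22 mm long, collar on top (see sleeve_collar), inside 25.5 mm in diameter, floor 4 mm thick. Fully home, the collar rests on the block. It bruises if pushed on the block with more than 25 N. Origin: centre of its underside; z up its axis.
- sleeve_collar (a point): Centre of the sleeve's knurled collar, 40 mm in diameter and 14 mm high; this point is on the axis, 29 mm above the sleeve's underside. Take it here, with the fingers in front and behind (closing along the heater's x): in the heater the neighbour's collar and vial stand 52 mm away along y.
- vial: Closed glass vial with screw cap, 51 mm high, body 23 mm in diameter, cap 21 mm, about 22 g, the only vial standing loose on the bench. Standing in the sleeve its underside is 4 mm above the sleeve's underside and it stands 19 mm out of the collar. The glass must not be pressed on the sleeve with more than 15 N. Origin: centre of its underside; z up.
- beaker: Glass beaker, 54 mm in diameter, 67 mm high, a bystander. Origin: centre of its underside, z up.
- flask: Conical glass flask, 65 mm in diameter, 101 mm high, a bystander. Origin: centre of its underside, z up.
Things that resemble listed ones, but are neither listed nor needed, are in the scene too. Of the things like the sleeve, leave any that is blue, purple or yellow; of the rest the smaller one is meant.

How it is judged:
By the outcome, as a careful person would: the job done as asked, in the order asked, and still so for the second after the job is handed in, with the robot touching nothing.
It also fails if it takes over 72 s, if anything falls off the work surface, if the arm or the gripper's body presses on something with over 40 N, if the wrist force passes 120 N, or if a joint passes its speed limit or range.

ROBOT

A 6-joint arm with a two-finger parallel gripper is mounted at the origin on the work surface; the furniture and walls round the work are solid. World frame = base frame: x ahead of the robot, y to its left, z up, the work surface at z = 0. Lengths are in mm, angles in rad, forces in N, time in s.
With the tool pointing down it reaches from about 275 to 850 mm from the base axis. Payload 19 kg.
Tool frame: the origin (TCP) lies between the finger pads; the fingertips stand arm.tips_ahead ahead of it and the grasp point (between the pads) lies 5 mm behind it (arm.tips_ahead is the distance from the TCP to the fingertips, in mm); z points along the fingers, y is the line along which they close (so a half turn about z gives the same grasp; the last joint's range is limited). The gripper opens to 85 mm and grips with 20 to 120 N. Pads are 22 mm wide; open, the fingers measure 114 mm over their backs; the gripper's body (76 mm by 85 mm) begins 54 mm behind the grasp point. The pads swing forward as they close: fully open they stand 13 mm farther back than shut.
Start: joints at [-1.288, 0.15, 1.437, -0, 1.554, -0.134], TCP at [232.753, -525.755, 245.267] pointing down, gripper open.
Joint ranges: [-2.8, 2.8], [-0.68, 2.1], [0.12, 2.68], [-1.39, 4.53], [0.16, 2.79], [-2.81, 2.81]. Speed limits (rad/s): [1.89, 1.89, 2.22, 3.01, 3.01, 3.01].

INTERFACE

Orientations are given as a unit quaternion [x, y, z, w].
In Python, from cell import arm gives the robot as it stands. Calls block until the motion is done:
- arm.move_pose(position, orientation): joint-space move of the TCP to a pose.
- arm.move_l(position, speed=150, frame=None, contact_N=None): straight line of the TCP; frame=None keeps the orientation; speed is the mean speed in mm/s. With contact_N (N) it stops when the force on the tool has changed by that much, and returns True; else False.
- arm.goto_joints(angles): joint-space move.
- arm.gripper_to(opening): finger opening in mm; the grip force is fixed at half the most; returns when the fingers have stopped.
- arm.hold(seconds).
- arm.solve_ik(position, orientation): joint angles nearest the present ones, or None.
- arm.sense(): the state.
- arm.read_camera(name): name is "side" or "top"; returns a dict with "img" (420x560x3 uint8, red, green, blue), "depth" (420x560 float32, mm along the optical axis (not along the pixel's ray), 0 where there is no reading), "intrinsics" (3x3 intrinsics, pixels), "R" (3x3) and "t" (3): a world point X has camera coordinates R X + t. Camera axes: x right, y down, z forward; pixel columns grow to the right and rows downward; lengths in mm; the calibration is good to about 2 mm. A picture is of the moment at which its call begins.
A pose or a line that the arm cannot do raises arm.IKError and nothing moves.
- arm.close_job(): hands the job in; it is judged then, once.
The state is a dict: "t": time; "joint_pos": joint angles; "dq": joint speeds; "effort": joint torques, N m; "eef_pos": TCP position; "eef_rot": TCP orientation; "contact_force": force on the tool from outside, world axes, zero at the start; "moment": the same for the moment, N m; "opening": finger opening in mm; "grasp_force": force on a finger pad.
Only numpy, scipy, OpenCV 4.12 (cv2) and the standard library are available. Lean on these libraries where they do the work, as an engineer would, in place of code of your own. Each camera call takes 0.05 s, during which the arm holds its last target. There are 200 camera calls.

## Working session

There is one attempt and no reset: what is moved stays moved. The work goes in short steps, each a Python script; the robot and the scene stay as the last script left them, time stands still between calls to the robot, and variables do not carry over. Pictures are saved under pics/ and viewed, at most 10 in all, crops included, and the job is handed in when it is done.

```bash
ls; mkdir -p pics
python3 - <<'E'
from cell import arm
import cv2,numpy as np
for n in("top","side"):
    c=arm.read_camera(n); cv2.imwrite(f"pics/{n}0.png",c["img"][:,:,::-1]); np.savez(f"{n}0.npz",**c)
    print(n,c["R"].round(3).tolist(),c["t"].round(1),c["intrinsics"].round(1).tolist())
s=arm.sense();print(s["t"],s["eef_rot"],s["opening"],arm.tips_ahead)
E
```

```text
pics
top [[0.025, -1.0, 0.007], [-0.984, -0.025, -0.177], [0.177, -0.003, -0.984]] [ -43.   574.4 1181.6] [[476.8, 0.0, 284.3], [0.0, 476.8, 209.2], [0.0, 0.0, 1.0]]
side [[0.983, -0.183, -0.012], [-0.092, -0.436, -0.895], [0.158, 0.881, -0.446]] [-567.1  100.7  829.4] [[379.0, 0.0, 274.3], [0.0, 379.0, 214.6], [0.0, 0.0, 1.0]]
0.1 [ 9.78361891e-01  2.06900282e-01 -3.65168471e-05 -5.31576944e-04] 85.71768903752218 14.0
```

View pics/top0.png

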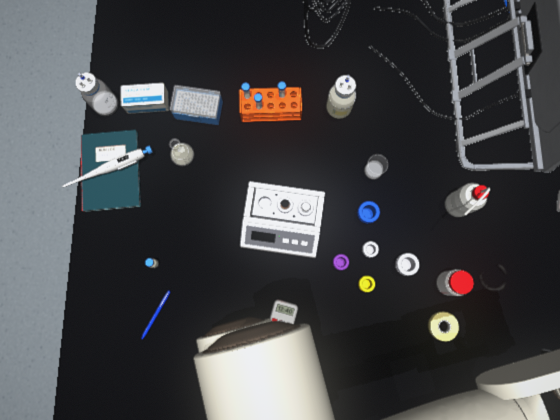

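View pics/side0.png

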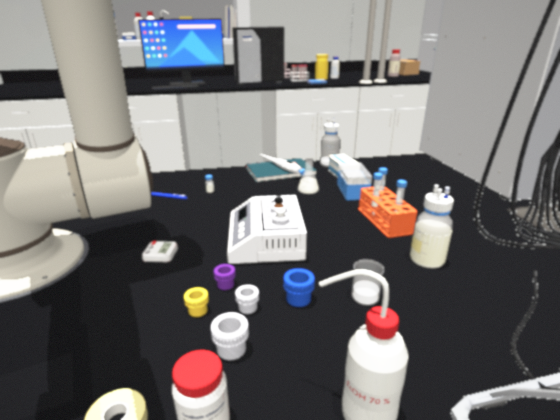

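The top view shows five sleeve-like things: blue (369,212), purple (341,262), yellow (367,284), a small grey one (371,249) and a larger grey one (407,264). The small grey one is my choice. The loose vial is at (151,263), the heater is near (284,218) with its empty bore near (265,202), the beaker is at (376,167) and the flask at (181,152). Next I'll measure these and check the choice in a close crop.

```bash
cat > util.py <<'E'
import numpy as np, cv2
def cloud(c):
    K=c["intrinsics"]; d=c["depth"]; v,u=np.mgrid[:d.shape[0],:d.shape[1]]
    P=np.stack([(u-K[0,2])/K[0,0]*d,(v-K[1,2])/K[1,1]*d,d],-1)
    W=(P-c["t"])@c["R"]; W[d<=0]=np.nan
    return W
def ray_z(c,u,v,z):
    K=c["intrinsics"];R=c["R"];o=-R.T@c["t"]
    r=R.T@np.array([(u-K[0,2])/K[0,0],(v-K[1,2])/K[1,1],1]); return o+r*(z-o[2])/r[2]
def proj(c,X):
    p=c["R"]@np.asarray(X,float)+c["t"]; p=c["intrinsics"]@p; return p[:2]/p[2]
E
python3 - <<'E'
from util import *
t=np.load("top0.npz");s=np.load("side0.npz");Wt=cloud(t);Ws=cloud(s)
for n,(u,v) in dict(sleeve=(371,249),big=(407,264),vial=(151,263),beaker=(376,167),flask=(181,152),blue=(369,212),purple=(341,262),yellow=(367,284)).items():
    o=ray_z(t,u,v,30)
    for nm,W in(("top",Wt),("side",Ws)):
        m=(np.hypot(W[...,0]-o[0],W[...,1]-o[1])<40)&(W[...,2]>8)&(W[...,2]<130)
        k,l,st,ce=cv2.connectedComponentsWithStats(m.astype(np.uint8))
        if k<2: print(n,nm,o.round(),"none");continue
        i=1+np.argmin([np.nanmin(np.hypot(*(W[l==j][:,:2]-o[:2]).T)) for j in range(1,k)])
        P=W[l==i]; zt=np.percentile(P[:,2],97); T=P[P[:,2]>zt-7]
        cc,r=cv2.minEnclosingCircle(T[:,:2].astype(np.float32))
        print(n,nm,o.round(),len(P),"ztop",zt.round(1),"circ",np.round(cc,1),round(r,1),"mean",T.mean(0).round(1))
# heater
o=ray_z(t,284,219,73)
for nm,W in(("top",Wt),("side",Ws)):
    m=(np.hypot(W[...,0]-o[0],W[...,1]-o[1])<160)&(W[...,2]>66)&(W[...,2]<84)
    k,l,st,ce=cv2.connectedComponentsWithStats(m.astype(np.uint8));i=1+np.argmax(st[1:,4])
    print(nm,cv2.minAreaRect(W[l==i][:,:2].astype(np.float32)),st[i])
    for a,b in((74,82),(69,75.5)):
        mm=(l==i)&(W[...,2]>a)&(W[...,2]<b);print(a,mm.sum(),cv2.minAreaRect(W[mm][:,:2].astype(np.float32)),np.median(W[mm][:,2]))
a=cv2.resize(t["img"][170:270,230:340,::-1],None,fx=4,fy=4,interpolation=cv2.INTER_CUBIC)
b=cv2.resize(t["img"][195:300,320:430,::-1],None,fx=3,fy=3,interpolation=cv2.INTER_CUBIC)
C=np.zeros((400,770,3),np.uint8);C[:,:440]=a;C[:315,440:]=b;cv2.imwrite("pics/crop1.png",C)
E
```

```text
sleeve top [ 480. -256.   30.] 1 ztop 8.7 circ [ 476.9 -262.7] 0.0 mean [ 476.9 -262.7    8.7]
sleeve side [ 480. -256.   30.] 452 ztop 34.7 circ [ 482.  -251.2] 20.8 mean [ 481.1 -253.2   32.6]
big top [ 444. -349.   30.] 346 ztop 54.8 circ [ 441.6 -345.5] 27.6 mean [ 441.8 -345.1   51.5]
big side [ 444. -349.   30.] 1255 ztop 48.8 circ [ 443.8 -343.5] 28.5 mean [ 444.1 -346.    47. ]
vial top [430. 311.  30.] 92 ztop 54.1 circ [430.  310.2] 10.0 mean [429.7 309.5  51.5]
vial side [430. 311.  30.] 105 ztop 49.0 circ [433.4 310.2] 9.9 mean [432.4 308.8  46.8]
beaker top [ 700. -271.   30.] 431 ztop 69.9 circ [ 697.3 -268.1] 27.0 mean [ 702.5 -269.7   67.4]
beaker side [ 700. -271.   30.] 643 ztop 60.3 circ [ 690.8 -279.7] 18.5 mean [ 687.6 -284.7   57.7]
flask top [728. 253.  30.] 475 ztop 101.3 circ [728.4 255.3] 14.0 mean [730.  255.4  99.8]
flask side [728. 253.  30.] 404 ztop 96.6 circ [731.4 258.3] 15.4 mean [730.6 255.3  94.9]
blue top [ 577. -252.   30.] 320 ztop 54.4 circ [ 574.5 -246.6] 27.9 mean [ 574.7 -247.1   51.1]
blue side [ 577. -252.   30.] 836 ztop 48.3 circ [ 577.2
[... 509 characters left out ...]
88787841797), 82.88782501220703) [ 243  182   82   59 2773]
74 1564 ((573.0275268554688, -26.854530334472656), (194.12281799316406, 114.06185150146484), 83.02803039550781) 77.49138403352143
69 1282 ((570.138427734375, -26.23461151123047), (195.90858459472656, 121.76631164550781), 83.19422149658203) 72.7477396568502
side ((575.2771606445312, -24.9920654296875), (198.25274658203125, 115.72147369384766), 83.0459976196289) [ 250  195   56   42 1504]
74 574 ((582.6793212890625, -27.170120239257812), (162.62783813476562, 70.0096206665039), 83.2841796875) 75.69723868771936
69 903 ((578.2131958007812, -25.838279724121094), (197.66258239746094, 108.3049087524414), 83.25497436523438) 70.88044860995326
```

View pics/crop1.png

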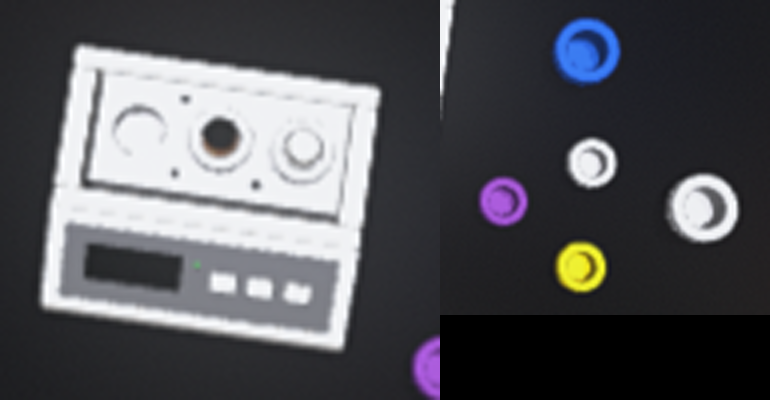

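The crop confirms the choice: the small bare-metal sleeve is at crop (592,162), which is top pixel (371,249). It is smaller than the grey one at crop (703,208). The +y bore is empty, at crop (140,130), which is pixel (265,202). Next I'll refine the positions with silhouette fits.

```bash
cat > fit.py <<'E'
from util import *
from scipy.optimize import least_squares, minimize
import sys
def sil(c,x,y,parts):
    a=np.linspace(0,2*np.pi,40)
    M=np.zeros((420*8,560*8),np.uint8)
    for r,z0,z1 in parts:
        p=np.array([proj(c,(x+r*np.cos(q),y+r*np.sin(q),z)) for q in a for z in(z0,z1)],np.float32)
        cv2.fillConvexPoly(M,cv2.convexHull(((p+.5)*8).astype(np.int32)),1)
    m=cv2.moments(M,True);return np.array([m["m10"]/m["m00"],m["m01"]/m["m00"]])/8-.5,m["m00"]/64
def locate(c,o,parts,box=22,thr=70):
    u0=np.round(sil(c,*o,parts)[0]).astype(int); I=c["img"].max(-1)
    w=I[u0[1]-box:u0[1]+box+1,u0[0]-box:u0[0]+box+1]
    k,l,st,ce=cv2.connectedComponentsWithStats((w>thr).astype(np.uint8))
    i=1+np.argmin(np.hypot(*(ce[1:]-box).T)+1000*(st[1:,4]<20))
    m=(l==i).astype(np.uint8);h=cv2.findContours(m,cv2.RETR_EXTERNAL,cv2.CHAIN_APPROX_NONE)[0][0]
    F=np.zeros_like(m);cv2.drawContours(F,[h],-1,1,-1);mm=cv2.moments(F,True)
    t=np.array([mm["m10"],mm["m01"]])/mm["m00"]+u0-box
    r=least_squares(lambda q:sil(c,*q,parts)[0]-t,o,diff_step=.01)
    return r.x.round(1),"area",mm["m00"],round(sil(c,*r.x,parts)[1])
E
python3 - <<'E'
from fit import *
t=dict(np.load("top0.npz"));s=dict(np.load("side0.npz"))
for thr in(60,90):
  for n,c in(("top",t),("side",s)):
    print(n,thr,"sleeve",*locate(c,(481,-254),[(16,0,22),(20,22,36)],15,thr),"vial",*locate(c,(431,310),[(11.5,0,38),(10.5,38,51)],13,thr))
# bore: far arc edge
g=cv2.cvtColor(t["img"],cv2.COLOR_RGB2GRAY).astype(np.float32)
a=np.linspace(-1.3,1.3,60)
def samp(x,y,r):
    p=np.array([proj(t,(x+r*np.cos(q),y+r*np.sin(q),78)) for q in a],np.float32)
    return cv2.remap(g,p[None,:,0],p[None,:,1],cv2.INTER_CUBIC)[0]
best=sorted([(-(samp(x,y,18.5)-samp(x,y,15.3)).mean(),x,y) for x in np.arange(578,600,.5) for y in np.arange(14,36,.5)])[:6];print("bore",best)
# block outline via depth: block points z 75-81 top, heater frame
for nm,c,z0,z1 in(("top",t,75.5,79.5),("side",s,74,79)):
    W=cloud(c);th=np.radians(-6.9);e=np.array([[np.cos(th),np.sin(th)],[-np.sin(th),np.cos(th)]])
    q=(W[...,:2]-[582,-27])@e.T
    for lab,m,ax in(("x",(abs(q[...,1])<70)&(abs(q[...,0])<60),0),("y",(abs(q[...,0])<30)&(abs(q[...,1])<110),1)):
        m=m&(W[...,2]>z0)&(W[...,2]<z1);print(nm,lab,np.percentile(q[m][:,ax],[0,1,2,98,99,100]).round(1))
E
```

```text
top 60 sleeve [ 480.4 -254.1] area 243.0 206 vial [430.9 312.6] area 110.0 108
side 60 sleeve [ 480.  -252.9] area 696.0 546 vial [432.  309.6] area 198.0 135
top 90 sleeve [ 480.3 -254.4] area 223.0 206 vial [431.1 313.2] area 100.0 109
side 90 sleeve [ 480.  -252.9] area 636.0 547 vial [431.8 308.7] area 161.0 136
bore [(np.float32(-74.36568), np.float64(587.0), np.float64(22.5)), (np.float32(-73.41416), np.float64(587.5), np.float64(22.5)), (np.float32(-72.89511), np.float64(587.0), np.float64(23.0)), (np.float32(-72.19828), np.float64(587.0), np.float64(22.0)), (np.float32(-71.94983), np.float64(587.5), np.float64(22.0)), (np.float32(-71.86325), np.float64(587.5), np.float64(23.0))]
top x [-55.  -53.1 -51.   44.   45.5  47.5]
top y [-98.  -95.1 -91.9  86.4  92.5  96.1]
side x [-34.3 -33.9 -33.6  35.   35.1  35.7]
side y [-81.3 -80.2 -78.9  77.2  78.1  81.2]
```

```bash
cat > rob.py <<'E'
from cell import arm
import numpy as np
from scipy.spatial.transform import Rotation as Rn
YAW=np.radians(-6.9); HX=np.array([np.cos(YAW),np.sin(YAW),0]); HY=np.array([-HX[1],HX[0],0])
def q_for(d,pos):
    best=None
    for s in(1,-1):
        y=s*d;z=np.array([0,0,-1.]);q=Rn.from_matrix(np.c_[np.cross(y,z),y,z]).as_quat()
        j=arm.solve_ik(pos,q)
        if j is None: continue
        c=abs(np.array(j)-arm.sense()["joint_pos"]).max()
        if abs(j[5])<2.7 and (best is None or c<best[0]): best=(c,q)
    return best[1]
def st(lab=""):
    s=arm.sense();print(lab,"t",round(s["t"],1),"p",np.round(s["eef_pos"],2),"F",np.round(s["contact_force"],1),"op",round(s["opening"],1),"g",round(s["grasp_force"],1),flush=True);return s
E
python3 - <<'E'
from rob import *
p=np.array([480.2,-253.5,75])
arm.gripper_to(54);st("g")
arm.move_pose(p,q_for(HY,p));st("above")
arm.move_l([*p[:2],24],80); print(arm.move_l([*p[:2],0],25,contact_N=3));s=st("touch")
z=s["eef_pos"][2]
arm.move_l([*p[:2],z+22],80);arm.gripper_to(36);st("pinch")
E
```

```text
g t 0.5 p [ 232.74 -525.75  245.22] F [0.3 0.4 0.2] op 53.9 g 0.0
above t 2.0 p [ 480.17 -254.28   75.41] F [-0.6 -0.3  0.7] op 53.9 g 0.0
True
touch t 3.4 p [ 480.22 -253.5    10.2 ] F [-2.7  1.4 10.4] op 53.9 g 5.4
pinch t 4.2 p [ 480.2  -253.51   32.16] F [-1.7  2.3  6.3] op 37.1 g 60.6
```

Run:
```python
from rob import *
p=arm.sense()["eef_pos"].copy() if hasattr(arm.sense()["eef_pos"],"copy") else np.array(arm.sense()["eef_pos"])
p=np.array(p);p[2]=36.5
arm.gripper_to(54);st("open")
arm.move_pose(p,q_for(HX,p));st("rot")
arm.gripper_to(34);st("grip")
arm.move_l([p[0],p[1],66.5],80);st("lift");arm.hold(.2);st()
import cv2
c=arm.read_camera("side");x=cv2.resize(c["img"][190:340,180:320,::-1],None,fx=4,fy=4,interpolation=cv2.INTER_CUBIC);cv2.imwrite("pics/lift.png",x);np.savez("lift.npz",**c)
```

```text
open t 4.5 p [ 480.09 -253.41   31.93] F [ 0.3 -0.3  0.5] op 53.8 g 0.0
rot t 5.9 p [ 480.2  -253.49   36.48] F [ 0.4 -0.3 -0.4] op 54.0 g 0.0
grip t 6.2 p [ 480.33 -253.63   36.91] F [-0.7  1.3  6.5] op 36.5 g 60.5
lift t 6.8 p [ 480.23 -253.53   66.66] F [ 0.1 -0.1 -1.4] op 37.2 g 60.1
 t 7.0 p [ 480.   -253.39   66.04] F [-1.2  0.2 -0.8] op 37.0 g 60.1
```

View pics/lift.png

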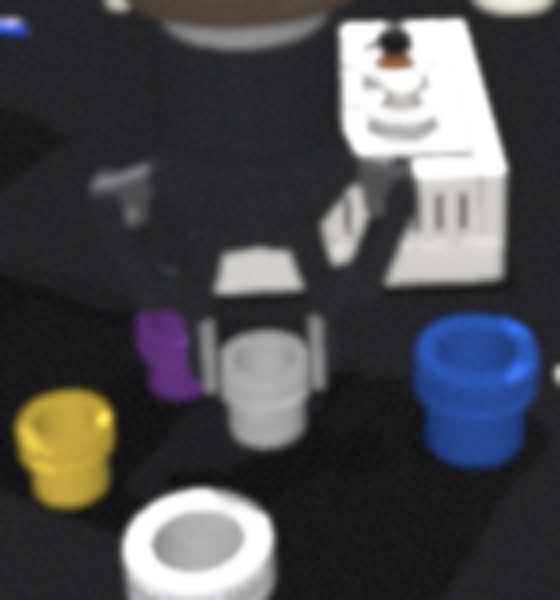

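Viewing the lift picture: the sleeve hangs level in the fingers at crop (265,385). The fingertips are about level with the collar's lower edge and the neighbours are undisturbed. Now I'll carry it over the bore and feel with one touch, reading force and moment.

```bash
cat >> rob.py <<'E'
def avg(n=6):
    L=[]
    for _ in range(n): s=arm.sense();L.append(np.r_[s["contact_force"],s["moment"]]);arm.hold(.02)
    return np.mean(L,0)
def touch(c,z0,zmin,N=3,sp=12):
    """from above c at z0 feel downwards; return hit, z, dF, dM (N, N mm)"""
    arm.move_l([c[0],c[1],z0],40); b=avg(4)
    hit=arm.move_l([c[0],c[1],zmin],sp,contact_N=N)
    s=arm.sense(); d=avg(4)-b
    print("at",np.round(c,2),"hit",hit,"z",round(s["eef_pos"][2],2),"dF",d[:3].round(1),"dM",(1000*d[3:]).round(0),"t",round(s["t"],1),flush=True)
    return hit,s["eef_pos"][2],d
E
python3 - <<'E'
from rob import *
c=np.array([587.5,23.2]); p=np.array([480.2,-253.5])
arm.move_l([*p,175],200)
arm.move_pose([*c,175],q_for(HX,[*c,175]))
arm.move_l([*c,120],100); arm.hold(.2)
st("over")
hit,z,d=touch(c,117.5,110)
arm.move_l([*c,117],20)
touch(c+[0,1],117.5,110)
arm.move_l([*(c+[0,1]),117],20)
E
```

```text
over t 10.9 p [587.8   23.17 120.69] F [-0.4 -0.7 -0.5] op 37.0 g 60.1
at [587.5  23.2] hit True z 114.51 dF [0.2 1.7 6.3] dM [245.   1. -13.] t 11.6
at [587.5  24.2] hit True z 114.33 dF [-0.5  1.8  5.1] dM [198. -71. -16.] t 12.7
```

Run:
```python
from rob import *
c=np.array([587.5,23.2])
for d in([0,-1.3],[0,-2.8],[0,2.5],[-1.5,-1]):
    q=c+d; hit,z,_=touch(q,116.8,111)
    if not hit: break
    arm.move_l([*q,116.5],30)
st()
```

```text
at [587.5  21.9] hit True z 114.63 dF [0.3 2.1 5.9] dM [246.  12.   7.] t 13.7
at [587.5  20.4] hit True z 114.65 dF [-0.2  1.7  6.4] dM [222. -25.   8.] t 14.6
at [587.5  25.7] hit False z 110.98 dF [ 0.7 -0.3 -0.3] dM [-30.  -8.  24.] t 15.9
 t 16.0 p [587.53  25.7  111.06] F [ 0.3  0.3 -1.5] op 37.1 g 60.1
```

Run:
```python
from rob import *
x,y=587.5,25.7
print(arm.move_l([x,y,107.5],15,contact_N=5)); st("d7"); print(avg(5)[:3].round(1))
for z in(104,101,98,95):
    h=arm.move_l([x,y,z],12,contact_N=16); s=st(f"to{z} {h}")
    if h: break
```

```text
False
d7 t 16.4 p [587.51  25.67 107.4 ] F [ 0.9 -0.4 -0.4] op 36.8 g 60.2
[ 0.6 -0.2 -0.7]
to104 False t 16.9 p [587.88  25.65 104.46] F [ 1.  -0.7  5.6] op 37.1 g 60.6
to101 False t 17.3 p [587.55  25.71 100.81] F [ 3.8 -0.4 -2.6] op 37.0 g 60.2
to98 False t 17.7 p [587.41  25.65  97.77] F [ 2.8 -1.1 -1.4] op 37.0 g 60.3
to95 False t 18.1 p [587.44  25.63  94.82] F [ 2.8 -1.4 -0. ] op 37.2 g 60.4
```

Run:
```python
from rob import *
x,y=587.8,25.6
h=arm.move_l([x,y,90],8,contact_N=9); st(f"home {h}"); print(avg(5)[:3].round(1)); s=st()
```

```text
home True t 18.6 p [587.91  25.83  92.36] F [-0.7 -0.1  6.9] op 36.8 g 61.2
[-0.9  0.3  7.3]
 t 18.6 p [587.91  25.8   92.39] F [0.  0.3 7.3] op 37.1 g 61.1
```

Run:
```python
from rob import *
x,y=587.8,25.65
arm.gripper_to(56);st("open")
arm.move_l([x,y,135],120); arm.gripper_to(31)
arm.move_l([x,y,112],80); h=arm.move_l([x,y,95],10,contact_N=9); st(f"press {h}");
arm.move_l([x,y,190],200)
arm.move_pose([431,311,190],q_for(np.array([1.,0,0]),[431,311,190]));st("vial above")
import cv2
T=arm.read_camera("top");S=arm.read_camera("side")
np.savez("top1.npz",**T);np.savez("side1.npz",**S)
a=cv2.resize(T["img"][170:250,230:340,::-1],None,fx=4,fy=4,interpolation=cv2.INTER_CUBIC)
b=cv2.resize(S["img"][180:260,230:320,::-1],None,fx=4,fy=4,interpolation=cv2.INTER_CUBIC)
cv2.imwrite("pics/home.png",np.hstack([a,b]))
```

```text
open t 19.0 p [587.69  25.78  91.83] F [0.9 0.2 0.1] op 55.7 g 0.0
press True t 21.2 p [587.93  25.82 104.84] F [-1.7 -0.4  8.5] op 30.7 g 4.0
vial above t 23.0 p [431.62 310.33 189.78] F [ 0.9 -1.2  0.1] op 30.7 g 0.0
```

View pics/home.png

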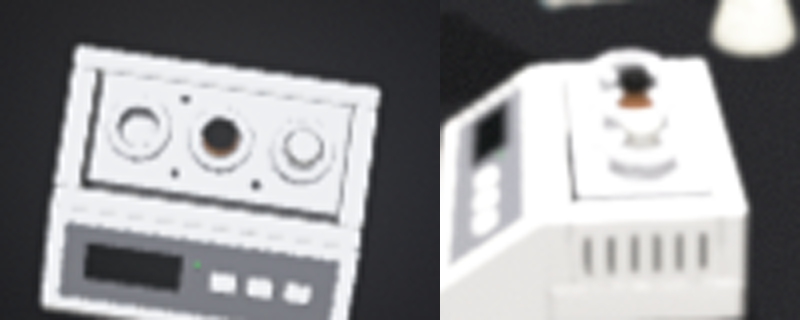

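Home picture: the collar now sits at crop (138,130), concentric in the +y bore, at the same height as its neighbours. The press from above hit at 104.8, which puts the rim at 92 mm, so the sleeve is home. Now the vial: centre it with low pinches, then grip it high.

Run:
```python
from rob import *
p=[431.3,311.]
arm.gripper_to(60); arm.move_pose([*p,80],q_for(HY,[*p,80])); st("above")
arm.move_l([*p,24],90); arm.gripper_to(15); st("pinch1")
arm.gripper_to(45); arm.move_pose([*p,24],q_for(HX,[*p,24])); arm.gripper_to(15); st("pinch2")
arm.gripper_to(30); arm.move_l([*p,48.5],80); arm.hold(.1); b=avg(3); arm.gripper_to(15); st("grip"); print((avg(3)-b)[:3].round(1))
arm.move_l([*p,90],80); st("lift")
import cv2
S=arm.read_camera("side");np.savez("side2.npz",**S)
cv2.imwrite("pics/vial.png",cv2.resize(S["img"][110:210,150:270,::-1],None,fx=5,fy=5,interpolation=cv2.INTER_CUBIC))
```

```text
above t 24.8 p [431.44 311.08  80.3 ] F [0.6 0.2 0.2] op 60.1 g 0.0
pinch1 t 26.0 p [431.56 311.12  24.61] F [-2.  -0.2  4.9] op 21.5 g 58.6
pinch2 t 28.2 p [431.42 311.05  24.19] F [-0.9 -0.1  3.1] op 21.5 g 58.7
grip t 29.3 p [431.28 310.97  48.37] F [-0.6 -0.3  1. ] op 20.1 g 58.6
[-0.3  0.1  1.4]
lift t 30.0 p [431.18 310.94  89.83] F [ 0.1 -0.2 -1. ] op 20.0 g 58.7
```

View pics/vial.png

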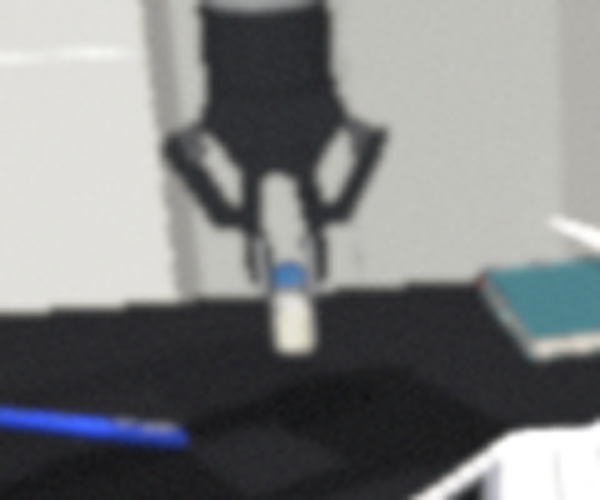

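Vial picture: the vial hangs upright, held by its blue cap, at crop (292,310). Now to insert it.

Run:
```python
from rob import *
c=[587.8,25.65]
arm.move_l([431.3,311,180],150)
arm.move_pose([*c,180],q_for(HX,[*c,180])); arm.move_l([*c,146],80); arm.hold(.2); st("over")
h=arm.move_l([*c,132],15,contact_N=3); st(f"rim {h}")
if not h:
    h=arm.move_l([*c,112],25,contact_N=4); st(f"in {h}")
    if not h: h=arm.move_l([*c,105],8,contact_N=3); st(f"floor {h}")
```

```text
over t 33.9 p [588.03  25.62 146.49] F [ 0.3 -0.5 -0.2] op 19.6 g 58.7
rim False t 35.0 p [587.84  25.65 132.09] F [-0.2  0.2 -0.6] op 20.0 g 58.7
in False t 35.9 p [587.91  25.65 112.21] F [0.9 0.4 0.2] op 19.9 g 58.7
floor True t 36.5 p [587.85  25.81 107.88] F [0.2 0.5 5.8] op 20.0 g 59.3
```

Run:
```python
from rob import *
from util import *
c=[587.8,25.65]
arm.gripper_to(50); st("open"); arm.move_l([*c,200],120)
arm.move_pose([420,200,260],q_for(HX,[420,200,260])); st("away")
T=arm.read_camera("top");S=arm.read_camera("side")
a=cv2.resize(T["img"][170:250,230:340,::-1],None,fx=4,fy=4,interpolation=cv2.INTER_CUBIC)
b=cv2.resize(S["img"][160:240,230:320,::-1],None,fx=4,fy=4,interpolation=cv2.INTER_CUBIC)
cv2.imwrite("pics/end.png",np.hstack([a,b])); cv2.imwrite("pics/endfull.png",np.hstack([T["img"],S["img"]])[:,:,::-1])
W=cloud(T)
th=np.radians(-6.9)
for k in(0,1,2):
    o=np.array([587.8,25.65])-52*k*np.array([-np.sin(th),np.cos(th)])
    m=np.hypot(W[...,0]-o[0],W[...,1]-o[1])<13; print(k,np.nanpercentile(W[m][:,2],[50,90,98]).round(1))
```

```text
open t 36.9 p [587.47  25.7  107.3 ] F [-0.1  0.3 -0.9] op 50.0 g 0.0
away t 38.8 p [420.65 199.49 259.52] F [ 0.1 -0.8  0.3] op 50.1 g 0.0
0 [109.5 113.  114.9]
1 [110.3 113.4 115.9]
2 [104.1 108.8 110.5]
```

View pics/end.png

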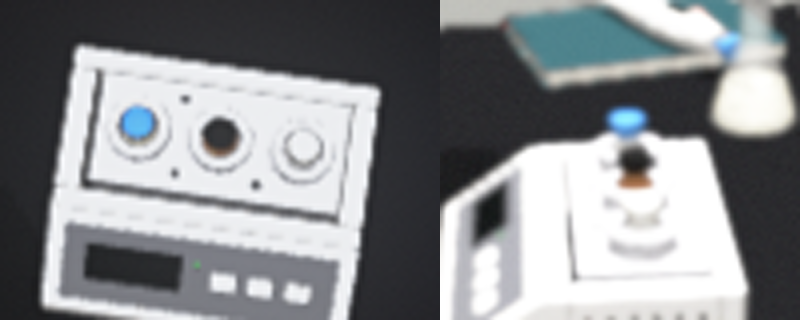

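The end picture shows the blue-capped vial upright and centred in the sleeve, at crop (138,122). The measured top is about 112 mm, against 111 expected. The flask is standing, and no motion came near the beaker.

```bash
python3 -c "
from cell import arm
print(arm.close_job())"
```

```text
the job is handed in; nothing more can be done
None
```

The sleeve is home in the +y bore with its collar on the block, the vial stands upright on the sleeve's floor, and the job was handed in at about 39 s on the robot's clock.

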